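Slide a laden carrier tray across the gap into its spring catch

ROBOT

A 7-joint arm with a two-finger parallel gripper is mounted at the origin on a cart in front of the work surface, level with it; the furniture and walls round the work are solid. World frame = base frame: x ahead of the robot, y to its left, z up, the work surface at z = 0. Lengths are in m, angles in rad, forces in N, time in s.
With the tool pointing down it reaches from about 0.4 to 0.875 m from the base axis. Payload 6.5 kg.
Tool frame: the origin (TCP) lies at the very end of the fingers, on their centre line; the grasp point (between the pads) lies 19 mm behind it (r.pinch_z is the distance from the TCP to the grasp point, in m); z points along the fingers, y is the line along which they close (so a half turn about z gives the same grasp; the last joint's range is limited). The gripper opens to 85 mm and grips with 20 to 120 N. Pads are 22 mm wide; open, the fingers measure 114 mm over their backs; the gripper's body (76 mm by 85 mm) begins 54 mm behind the grasp point. The pads swing forward as they close: fully open they stand 13 mm farther back than shut.
Start: joints at [-1.324, 0.536, -0.004, 1.538, 0.003, 1.067, -0.071], TCP at [0.2, 0.618, 0.231] pointing down, gripper open.
Joint ranges: [-2.7, 2.7], [-0.37, 2.16], [-1.27, 1.26], [0.24, 2.4], [-1.31, 4.45], [0.19, 1.91], [-2.76, 2.76]. Speed limits (rad/s): [2.39, 2.39, 3.14, 3.14, 3.14, 3.14, 3.14].

INTERFACE

Orientations are given as a rotation vector (axis times angle).
In Python, from workcell import r gives the robot as it stands.
- The arm moves only by the shell command python3 -m jog 'ROWS' [FORCE]. ROWS is JSON, one flat list of numbers, 5 for each row, row after row: the closure, from 0 (fully open) to 1 (shut), then the shift along the tool's x, y, z in units of 0.25 m (1.0 is 0.25 m), then the turn about the tool's z in units of 6 degrees (1.0 is 6 degrees). In form: [fingers, tx, ty, tz, turn, fingers, tx, ty, tz, turn, ...]. A call has 1 to 10 rows; each row shifts and turns the commanded pose from where the row before left it, along the tool's axes as they then stand; what a row does not reach is not made up. A row lasts 1/10 s, in which the tool goes at most 50 mm and 8.59 degrees, less where a joint would pass 70% of its speed; a pose out of reach is approached as far as the arm can. A call with a number of a shift or a turn outside -1 to 1 is refused whole. A call with a gripper value outside its range is refused whole. The fingers move at their own pace and stop on an object; FORCE is the grip in N (left out, the last holds). Time passes only in rows, so rows that do not move let the fingers close. It gives the time, the measured TCP pose, the force, the opening and the grip force at its end, in the units of the state.
- r.sense(): the state, without advancing time (a new reading comes with each control period).
- r.read_camera(name): name is "scene" or "side" or "wrist"; returns a dict with "image" (400x640x3 uint8, red, green, blue), "mtx" (3x3 intrinsics, pixels), "D" ([k1, k2, p1, p2, k3] as OpenCV has them; the pictures are not rectified), "origin" and "attitude" of the camera in the world. Camera axes: x right, y up, looking along -z (the intrinsics and any distortion apply to the point x, -y, -z); pixel columns grow to the right and rows downward; lengths in m; the calibration is good to about 2 mm. A picture is of the moment at which its call begins. There is no depth.
- r.finish_job(): hands the job in; it is judged then, once.
The state is a dict: "clock": time; "joint_positions": joint angles; "qd": joint speeds; "tau": joint torques, N m; "position": TCP position; "tcp_rot": TCP orientation; "wrist_force": force on the tool from outside, world axes, zero at the start; "wrist_torque": the same for the moment, N m; "width": finger opening in m; "grasp_force": force on a finger pad.
Only numpy, scipy, OpenCV 4.12 (cv2) and the standard library are available. Lean on these libraries where they do the work, as an engineer would, in place of code of your own. Each camera call takes 0.05 s, during which the arm holds its last target. There are 200 camera calls.

TASK

A green carrier tray with a plaster cast at its front end waits on the plain aluminium stand. Slide it gently and level across the gap onto the stand with the steel guide rails, against the spring buffer, until the red spring catch has popped up behind it and holds it, then let go; it is nose-heavy, so hold its rear down or level by the orange grip bar, never let its nose sag into the gap, and do not lift it off to carry it over. Leave the cast standing in its pocket, and do not move the bottle, beaker and dropper.

Things in the scene. Friction and masses are not known exactly. Their poses are not given: they have to be found in the camera images.
- tray_grip (a point): Centre of the orange grip bar at the rear of the green tray: 12 mm thick (x), 60 mm wide (y), 24 mm tall (z), on a 6 mm tab; it lies 37 mm above the tray's underside and 13 mm ahead of its rear end. x points to the tray's front (its way of travel), z up.
- carrier_tray: Loose green tray, 180 mm long (x, front end at +x), 100 mm wide, 0.12 kg, walls 12 mm high; origin at the centre of its underside. With the cast in it the centre of mass lies 60 to 65 mm behind the front end, less than the gap, so it tips nose-down into the gap unless its rear is held down or level.
- tray_front (a point): Middle of the tray's lower front edge, on its underside, 90 mm ahead of the tray's centre; axes as the tray's.
- tray_rear (a point): Middle of the tray's lower rear edge, on its underside, 90 mm behind the tray's centre; axes as the tray's.
- cast: Cream plaster dental cast, 66 x 74 x 32 mm, about 0.2 to 0.3 kg, loose in the front pocket of the tray; origin at the centre of its underside, which is 3 mm above the tray's underside and about 50 mm ahead of the tray's centre.
- staging_stand: Fixed aluminium stand the tray starts on: plain flat slippery deck 150 mm long (x) and 120 mm wide (y), its top 60 mm above the origin, which is the centre of its underside on the bench. x points over the gap towards the other stand.
- staging_edge (a point): Middle of the staging deck's edge at the gap, at deck height.
- receiving_stand: Fixed railed stand, slippery deck, 230 mm long (x, the way in), 140 wide; origin mid-underside, deck 60 mm above. It may be up to 2.5 mm lower than the other stand, 6 mm aside, turned 0.05 rad. Ramp x = -115 to -105 mm rises 5 mm. Rails 9 mm high leave a channel 106 mm wide with a flared mouth. Far end: blue end block, face at x = 101 mm, with the rubber buffer.
- receiving_entry (a point): Middle of the receiving stand's entry end, at deck height (the toe of the ramp lies 5 mm lower); 76 to 90 mm beyond the staging edge.
- catch_face (a point): Middle of the upright holding face of the red catch, at deck height, 28.5 mm beyond the receiving stand's entry end; x is the direction of travel. When the tray is held, its rear end rests against this face and the front end pushes the buffer in by about 4.5 mm; about another 4 mm of overtravel is available.
- catch (a joint): Red spring catch in the receiving deck, ramped on the gap side: 0 = up, standing 5 mm above the deck; the tray sliding over it presses it down 5 mm (0.005) with 1.6 to 2.6 N; it springs up again behind the tray's rear end.
- buffer (a joint): How far the black rubber spring buffer is pushed in: 0 = free (its face then at x = 89 mm in the receiving stand), 0.009 m = fully in; takes about 1.4 N to start and 7.7 N fully in.
- brown_bottle: Brown bottle with a white cap, 46 mm across, 94 mm tall, standing beside the stands; bystander, origin under its centre.
- clear_beaker: Clear plastic beaker, 62 mm across, 74 mm tall; bystander, origin under its centre.
- white_dropper: White dropper bottle, 28 mm across, 62 mm tall; bystander, origin under its centre.

How it is judged:
By the outcome, as a careful person would: the job done as asked, in the order asked, and still so for the second after the job is handed in, with the robot touching nothing.
It also fails if it takes over 40 s, if anything falls off the work surface, if the arm or the gripper's body presses on something with over 40 N, if the wrist force passes 120 N, or if a joint passes its speed limit or range.

## Working session

There is one attempt and no reset: what is moved stays moved. The work goes in short steps, Python scripts to look and compute and a shell command to move; the robot and the scene stay as the last step left them, time stands still between calls to the robot, and variables do not carry over. Pictures are saved under pics/ and viewed, at most 13 in all, crops included, and the job is handed in when it is done.

```bash
mkdir -p pics; ls
python3 - <<'E'
from workcell import r
import cv2,pickle
s=r.sense(); print({k:s[k] for k in('clock','position','tcp_rot','width','wrist_force')}, r.pinch_z)
d={}
for n in("scene","side","wrist"):
    c=r.read_camera(n); d[n]=c; cv2.imwrite(f"pics/{n}0.png",c["image"][:,:,::-1]); print(n,c["origin"],c["attitude"],c["D"])
pickle.dump(d,open("cams0.pkl","wb"))
E
```

```text
pics
{'clock': 0.0, 'position': array([0.19983954, 0.61784542, 0.23040319]), 'tcp_rot': array([-4.89174454e-01, -3.10312402e+00,  2.75840931e-03]), 'width': 0.08532861185391531, 'wrist_force': array([0.52372668, 0.68394423, 0.0142664 ])} 0.0187
scene [-0.07672502  0.76001715  0.74806745] [ 0.39598096 -0.97040006 -2.14279676] [-0.11246142  0.          0.          0.          0.        ]
side [-0.31514563  0.2831869   0.49582946] [ 0.84499601 -0.87466014 -1.47070565] [-0.09448686  0.          0.          0.          0.        ]
wrist [0.13517468 0.6406517  0.37227598] [-0.23709242 -0.17135303  1.24963552] [0.01605481 0.         0.         0.         0.        ]
```

View pics/scene0.png

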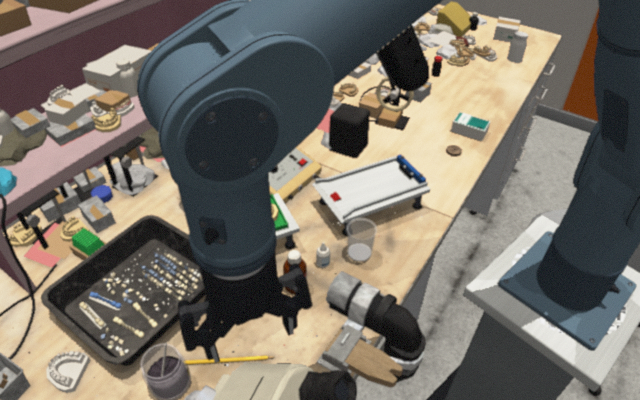

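View pics/side0.png

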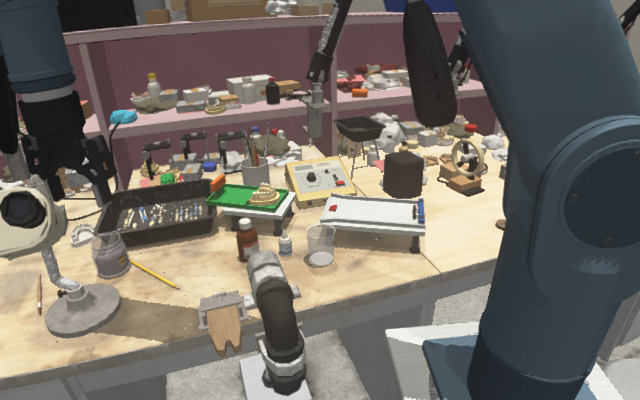

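Scene: the arm hides the tray; railed stand at about (370,190), with the catch at (335,197) and blue end block at (410,168). Side: tray at (250,197), cast at (265,194), catch at (333,207), blue block at (421,211). I'll enlarge the side view.

```bash
cat > h.py <<'E'
import numpy as np,cv2
from scipy.spatial.transform import Rotation as R
def unproj(c,px,z):
    p=cv2.undistortPoints(np.array(px,float).reshape(-1,1,2),np.array(c["mtx"]),np.array(c["D"])).reshape(-1,2)
    d=R.from_rotvec(c["attitude"]).apply(np.c_[p[:,0],-p[:,1],-np.ones(len(p))])
    o=np.array(c["origin"]); return o+d*((np.asarray(z)-o[2])/d[:,2])[:,None]
def proj(c,P):
    q=R.from_rotvec(c["attitude"]).inv().apply(np.atleast_2d(P)-c["origin"])*[1,-1,-1]
    return cv2.projectPoints(q,np.zeros(3),np.zeros(3),np.array(c["mtx"]),np.array(c["D"]))[0].reshape(-1,2)
E
python3 - <<'E'
import pickle,cv2
from h import *
d=pickle.load(open("cams0.pkl","rb"));c=d["side"]
print(np.array(c["attitude"]).shape, unproj(c,[(208,200),(295,205),(333,207),(421,211)],[.07,.07,.06,.06]))
cv2.imwrite("pics/s1.png",cv2.resize(c["image"][170:270,190:440,::-1],None,fx=3.2,fy=3.2,interpolation=cv2.INTER_CUBIC))
E
```

```text
(3,) [[0.52495278 0.51707044 0.07      ]
 [0.47619934 0.30551441 0.07      ]
 [0.47503452 0.21701159 0.06      ]
 [0.43366053 0.01815783 0.06      ]]
```

View pics/s1.png

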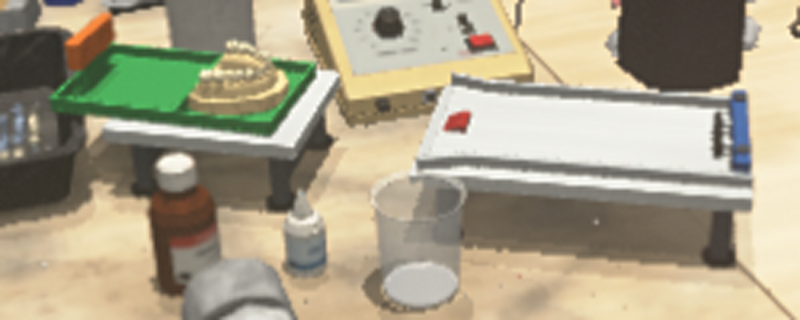

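The crop shows the grip bar at crop (90,38), tray rim corners (53,105), (272,125), (312,68), catch (457,121) and blue block (738,125). Computing the approach.

Run:
```python
import pickle
from h import *
d=pickle.load(open("cams0.pkl","rb"));c=d["side"]
f=lambda u,v:(190+u/3.2,170+v/3.2)
n=["bar ","rearnear","frontnear","frontfar","rearfar","catch","block", "stagfrontnear","stagfrontfar","recvnear","recvfar","bottlecap","beakerbase"]
P=unproj(c,[f(90,40),f(53,97),f(272,125),f(312,68),f(108,43),f(457,121),f(738,125),f(290,148),f(340,75),f(418,160),f(452,78),f(175,165),f(420,285)],[.097,.072,.072,.072,.072,.063,.065,.06,.06,.06,.069,.09,.0])
for a,b in zip(n,P):print(a,b.round(3))
from workcell import r
s=r.sense();print(R.from_rotvec(s["tcp_rot"]).as_matrix().round(3))
w=d["wrist"];print(R.from_rotvec(w["attitude"]).as_matrix().round(3)); print(np.array(w["mtx"]).round(0))
```

```text
bar  [0.565 0.495 0.097]
rearnear [0.52  0.519 0.072]
frontnear [0.458 0.351 0.072]
frontfar [0.546 0.324 0.072]
rearfar [0.612 0.493 0.072]
catch [0.466 0.218 0.063]
block [0.434 0.019 0.065]
stagfrontnear [0.445 0.339 0.06 ]
stagfrontfar [0.556 0.303 0.06 ]
recvnear [0.419 0.25  0.06 ]
recvfar [0.523 0.217 0.069]
bottlecap [0.378 0.409 0.09 ]
beakerbase [0.356 0.254 0.   ]
[[-0.951  0.308 -0.   ]
 [ 0.308  0.951 -0.001]
 [-0.    -0.001 -1.   ]]
[[ 0.308 -0.916 -0.257]
 [ 0.951  0.296  0.084]
 [-0.001 -0.27   0.963]]
[[296.   0. 321.]
 [  0. 296. 202.]
 [  0.   0.   1.]]
```

```bash
python3 -m jog '[0,-0.1,0,-0.1,0, 0,-0.18,0,-0.1,0, 0,-0.18,0,0,0, 0,-0.18,0,0,0, 0,-0.18,0,0,0, 0,-0.18,0,0,0, 0,-0.18,0,0,0, 0,-0.18,0,0,0, 0,-0.1,0,0,0, 0,0,0,0,0]'; python3 -m jog '[0,0,-0.1,0,0, 0,0,-0.18,0,0, 0,0,-0.18,0,0, 0,0,-0.15,0,0, 0,0,0,0,0, 0,0,0,0,0]'
python3 - <<'E'
from workcell import r
import cv2,pickle
c=r.read_camera("wrist");cv2.imwrite("pics/w1.png",cv2.resize(c["image"][:,:,::-1],(800,500),interpolation=cv2.INTER_CUBIC));pickle.dump(c,open("w1.pkl","wb"))
E
```

```text
clock: 1.15
position: [0.551, 0.5023, 0.2795]
tcp_rot: [0.5, 3.099, -0.004]
wrist_force: [0.1, -0.4, -0.5]
width: 0.0853
grasp_force: 0.0
clock: 1.75
position: [0.4984, 0.3616, 0.2809]
tcp_rot: [-0.489, -3.103, -0.001]
wrist_force: [-0.1, 1.0, -0.6]
width: 0.0854
grasp_force: 0.0
```

View pics/w1.png

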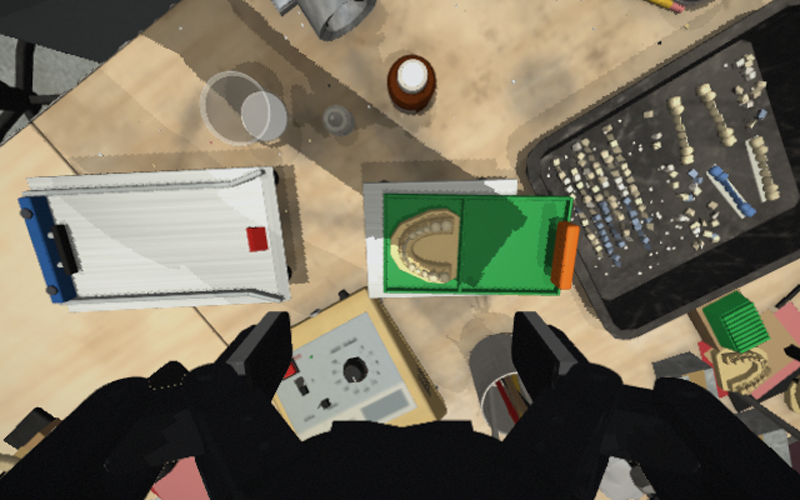

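Wrist view shows everything (1.25x): tray rim (386,194)-(572,197)-(558,295)-(384,297), bar (566,256), catch (257,239), blue block (45,248), entry edge (275,168)-(289,300), staging edge (366,182)-(370,298).

```bash
cat >> h.py <<'E'
def blob(c,lo,hi,box=None):
    h=cv2.cvtColor(c["image"],cv2.COLOR_RGB2HSV);m=cv2.inRange(h,np.array(lo),np.array(hi))
    if box: k=np.zeros_like(m);k[box[1]:box[3],box[0]:box[2]]=255;m&=k
    n,l,st,ce=cv2.connectedComponentsWithStats(m);i=1+np.argmax(st[1:,4])
    cs=cv2.findContours((l==i).astype(np.uint8),0,1)[0]
    return ce[i],st[i],cv2.boxPoints(cv2.minAreaRect(max(cs,key=len)))
E
python3 - <<'E'
import pickle
from h import *
c=pickle.load(open("w1.pkl","rb"))
ang=lambda v:np.degrees(np.arctan2(v[1],v[0]))
def ob(n,lo,hi,z,box=None):
    ce,st,b=blob(c,lo,hi,box);print(n,ce.round(1),st,unproj(c,[ce],[z]).round(4),"\n",unproj(c,b,[z]*4)[:,:2].round(4).tolist())
ob("bar",(5,150,120),(18,255,255),.109)
ob("green",(45,120,60),(80,255,255),.072,(290,130,470,250))
ob("catch",(0,150,80),(6,255,255),.064,(180,170,230,210))
ob("catch2",(172,150,80),(180,255,255),.064,(180,170,230,210))
ob("blue",(100,120,60),(120,255,255),.08,(0,130,80,250))
q=lambda *p:unproj(c,np.array([p[:2]])/1.25,[p[2]])[0]
P={k:q(*v) for k,v in dict(ru=(572,197,.072),fu=(386,194,.072),fl=(384,297,.072),rl=(558,295,.072),su=(366,182,.06),sl=(370,298,.06),eu=(275,168,.06),el=(289,300,.06),buf=(64,248,.07),catch=(257,239,.064),bartop1=(567,223,.109),bartop2=(566,288,.109),ru1=(60,191,.069),ru2=(228,185,.069),rl1=(80,297,.069),rl2=(250,291,.069)).items()}
for k,v in P.items():print(k,v.round(4))
for a,b in("ru fu","rl fl","sl su","el eu","ru2 ru1","rl2 rl1","catch buf","rl ru","fl fu"):pass
E
python3 - <<'E'
E
```

```text
bar [455.  205.1] [447 180  17  52 523] [[0.566  0.4968 0.109 ]] 
 [[0.5924, 0.4813], [0.5364, 0.5007], [0.5414, 0.5109], [0.5978, 0.4921]]
green [386.9 193.1] [ 307  155  152   81 8002] [[0.5409 0.4343 0.072 ]] 
 [[0.5604, 0.3231], [0.4664, 0.3566], [0.524, 0.5248], [0.6224, 0.5044]]
catch [205.3 190.6] [197 182  17  19 259] [[0.4708 0.2214 0.064 ]] 
 [[0.458, 0.2159], [0.4605, 0.2331], [0.4834, 0.2273], [0.4808, 0.2097]]Traceback (most recent call last):
  File "<stdin>", line 10, in <module>
  File "<stdin>", line 6, in ob
  File "h.py", line 13, in blob
    n,l,st,ce=cv2.connectedComponentsWithStats(m);i=1+np.argmax(st[1:,4])
                                                      ~~~~~~~~~^^^^^^^^^^
    return _wrapfunc(a, 'argmax', axis=axis, out=out, **kwds)
    return bound(*args, **kwds)
ValueError: attempt to get argmax of an empty sequence
```

Run:
```python
import pickle
from h import *
c=pickle.load(open("w1.pkl","rb"))
ce,st,b=blob(c,(100,120,60),(120,255,255),(0,130,80,250));print(ce,st,unproj(c,b,[.08]*4)[:,:2].round(4).tolist())
q=lambda *p:unproj(c,np.array([p[:2]])/1.25,[p[2]])[0]
P={k:q(*v) for k,v in dict(ru=(572,197,.072),fu=(386,194,.072),fl=(384,297,.072),su=(366,182,.06),sl=(370,298,.06),eu=(275,168,.06),el=(289,300,.06),buf=(64,248,.07),catch=(257,239,.064),bt1=(567,223,.109),bt2=(566,288,.109),ru1=(60,191,.069),ru2=(228,185,.069),rl1=(80,297,.069),rl2=(250,291,.069)).items()}
for k,v in P.items():print(k,v.round(4))
def d(a,b,t=0):
    v=P[b]-P[a];print(a,b,"len",np.hypot(*v[:2]).round(4),"ang",(np.degrees(np.arctan2(v[1],v[0]))-t).round(2))
for a,b in(("ru","fu"),("ru2","ru1"),("rl2","rl1"),("catch","buf")):d(a,b)
print("cross:")
for a,b in(("fu","fl"),("su","sl"),("eu","el"),("bt1","bt2"),("ru1","rl1"),("ru2","rl2")):d(a,b,90)
from workcell import r
m=R.from_rotvec(r.sense()["tcp_rot"]).as_matrix();print("-tooly ang",np.degrees(np.arctan2(-m[1,1],-m[0,1])))
```

```text
[ 33.00531915 199.01595745] [ 15 158  36  84 752] [[0.3691, 0.0392], [0.3691, 0.051], [0.4694, 0.0248], [0.4695, 0.0121]]
ru [0.5248 0.5241 0.072 ]
fu [0.468  0.3583 0.072 ]
fl [0.5663 0.3231 0.072 ]
su [0.4523 0.3427 0.06  ]
sl [0.5673 0.3066 0.06  ]
eu [0.4133 0.2644 0.06  ]
el [0.5431 0.2247 0.06  ]
buf [0.4219 0.0432 0.07  ]
catch [0.4716 0.2215 0.064 ]
bt1 [0.5359 0.5011 0.109 ]
bt2 [0.5946 0.4887 0.109 ]
ru1 [0.3724 0.0686 0.069 ]
ru2 [0.4147 0.2193 0.069 ]
rl1 [0.4719 0.0297 0.069 ]
rl2 [0.5189 0.1948 0.069 ]
ru fu len 0.1753 ang -108.92
ru2 ru1 len 0.1564 ang -105.68
rl2 rl1 len 0.1717 ang -105.92
catch buf len 0.185 ang -105.56
cross:
fu fl len 0.1044 ang -109.69
su sl len 0.1206 ang -107.41
eu el len 0.1358 ang -107.02
bt1 bt2 len 0.0599 ang -101.91
ru1 rl1 len 0.1068 ang -111.41
ru2 rl2 len 0.1071 ang -103.23
-tooly ang -107.83410906367078
```

```bash
python3 -m jog '[0.5,-0.02,0.1,0,0.1, 0.5,-0.04,0.17,0.05,0.1, 0.5,-0.03,0.17,0.15,0, 0.5,0,0.11,0.15,0, 0.5,0,0.045,0.12,0, 0.5,0,0,0.05,0, 0.5,0,0,0,0, 0.5,0,0,0,0]' 100
python3 - <<'E'
from workcell import r
from h import *
import pickle
c=r.read_camera("wrist");cv2.imwrite("pics/w2.png",c["image"][:,:,::-1]);pickle.dump(c,open("w2.pkl","wb"))
ce,st,b=blob(c,(5,150,120),(18,255,255));print(ce,st,unproj(c,[ce],[.109]),unproj(c,b,[.109]*4))
s=r.sense();m=R.from_rotvec(s["tcp_rot"]).as_matrix();print(s["position"],s["width"],np.degrees(np.arctan2(-m[1,1],-m[0,1])))
E
```

```text
clock: 2.6
position: [0.5663, 0.4906, 0.1567]
tcp_rot: [0.522, 3.097, 0.002]
wrist_force: [0.1, 1.0, 0.5]
width: 0.0426
grasp_force: 0.0
[328.59324635 219.97697621] [ 321  179   17   83 1303] [[0.56577859 0.49790303 0.109     ]] [[0.53745635 0.5022969  0.109     ]
 [0.54087809 0.51213694 0.109     ]
 [0.59664173 0.49367769 0.109     ]
 [0.59293481 0.48303055 0.109     ]]
[0.56675836 0.49065667 0.15766006] 0.04263938059336204 -109.15109663368196
```

View pics/w2.png

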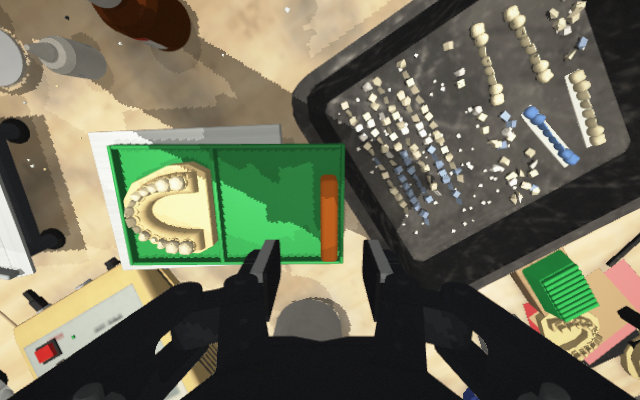

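The bar, at pixel (329,220), lies about 7 mm to the rear of the finger centre. I'll correct that, descend and close.

```bash
python3 -m jog '[0.5,0.01,0.026,0.06,0, 0.5,0,0,0.1,0, 0.5,0,0,0.09,0, 0.5,0,0,0.06,0, 0.5,0,0,0,0, 0.5,0,0,0,0]' 100; python3 -m jog '[0.7,0,0,0,0, 0.75,0,0,0,0, 1,0,0,0,0, 1,0,0,0,0, 1,0,0,0,0, 1,0,0,0,0]' 100
python3 - <<'E'
from workcell import r
from h import *
c=r.read_camera("side");cv2.imwrite("pics/s2.png",cv2.resize(c["image"][130:270,190:440,::-1],None,fx=3.2,fy=3.2,interpolation=cv2.INTER_CUBIC))
s=r.sense();m=R.from_rotvec(s["tcp_rot"]).as_matrix();print(s["position"],s["wrist_force"],s["wrist_torque"],np.degrees(np.arctan2(-m[1,1],-m[0,1])))
E
```

```text
clock: 3.25
position: [0.5658, 0.4977, 0.0785]
tcp_rot: [0.522, 3.097, 0.001]
wrist_force: [0.3, 0.1, 1.1]
width: 0.0424
grasp_force: 0.0
clock: 3.85
position: [0.566, 0.4976, 0.0792]
tcp_rot: [0.522, 3.097, 0.002]
wrist_force: [-1.5, -1.2, 6.1]
width: 0.0106
grasp_force: 97.9
[0.56607495 0.49763643 0.07918665] [-1.18664964 -0.59504655  5.78606075] [-0.30724081  0.15641446  0.01378923] -109.126166613712
```

View pics/s2.png

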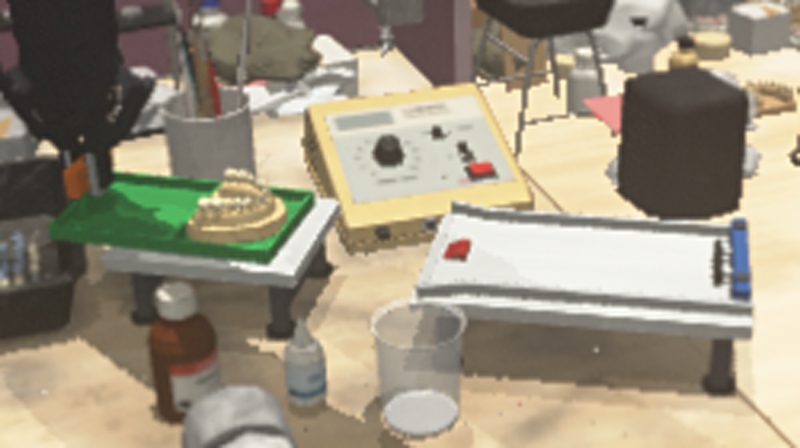

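Gripped (10.6 mm, 98 N), tray level and cast seated. The arm presses the tray down lightly at 6 N. Next I slide it while swinging onto the receiving line (about +3.4° in yaw, 12 mm aside).

```bash
cat > st.py <<'E'
from workcell import r
from h import *
s=r.sense();m=R.from_rotvec(s["tcp_rot"]).as_matrix();p=s["position"]
u=np.array([np.cos(np.radians(-105.75)),np.sin(np.radians(-105.75))]);v=np.array([-u[1],u[0]])  # v: left of travel
d=p[:2]-[.471,.2215]
print("pos",p.round(4),"yaw",np.degrees(np.arctan2(-m[1,1],-m[0,1])).round(2),"along",(d@u).round(4),"lat(+left)",(d@v).round(4),"F",np.round(s["wrist_force"],1),"T",np.round(s["wrist_torque"],2))
E
python3 -m jog '[1,0.002,-0.015,0,0, 1,0.005,-0.03,0,-0.05, 1,0.005,-0.03,0,-0.07, 1,0.005,-0.03,0,-0.07, 1,0.005,-0.03,0,-0.07, 1,0.005,-0.03,0,-0.07, 1,0.005,-0.03,0,-0.07, 1,0.005,-0.03,0,-0.07, 1,0.005,-0.03,0,-0.07, 1,0.003,-0.015,0,-0.02]'; python3 -m jog '[1,0,0,0,0]' ; python3 st.py
```

```text
clock: 4.9
position: [0.5348, 0.4372, 0.0792]
tcp_rot: [0.43, 3.11, 0.005]
wrist_force: [2.0, 3.4, 5.2]
width: 0.0104
grasp_force: 98.3
clock: 5.0
position: [0.5345, 0.4367, 0.0791]
tcp_rot: [0.43, 3.111, 0.003]
wrist_force: [0.2, 0.3, 7.4]
width: 0.0109
grasp_force: 98.7
pos [0.5345 0.4367 0.0791] yaw -105.75 along -0.2244 lat(+left) 0.0027 F [0.2 0.3 7.4] T [0.01 0.15 0.08]
```

```bash
python3 -m jog '[1,0.003,-0.02,0,0, 1,0.004,-0.025,0,0, 1,0.004,-0.025,0,0, 1,0,-0.02,0,0, 1,0,0,0,0]' ; python3 st.py
python3 - <<'E'
from workcell import r
from h import *
c=r.read_camera("wrist");cv2.imwrite("pics/w3.png",cv2.resize(c["image"][50:290,0:400,::-1],None,fx=2,fy=2,interpolation=cv2.INTER_CUBIC))
import pickle;pickle.dump(c,open("w3.pkl","wb"))
E
```

```text
clock: 5.5
position: [0.5258, 0.4159, 0.0792]
tcp_rot: [0.431, 3.111, 0.003]
wrist_force: [-0.9, 1.2, 7.7]
width: 0.0105
grasp_force: 98.7
pos [0.5258 0.4159 0.0792] yaw -105.76 along -0.202 lat(+left) -0.0001 F [-0.9  1.2  7.7] T [ 0.04  0.13 -0.02]
```

View pics/w3.png

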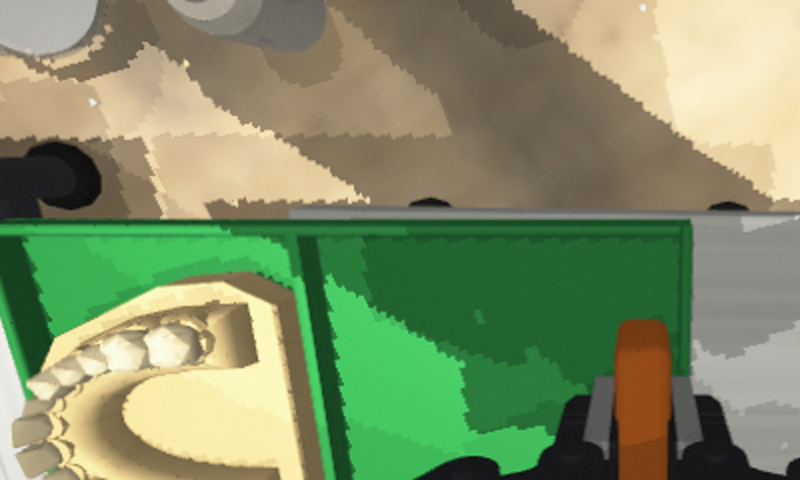

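Tray gripped squarely, cast seated; the tray's near rim runs along row ~161. Checking its lateral offset numerically, plus the side view.

Run:
```python
from workcell import r
from h import *
import pickle
c=pickle.load(open("w3.pkl","rb"))
u=np.array([np.cos(np.radians(-105.75)),np.sin(np.radians(-105.75))]);v=np.array([-u[1],u[0]])
P=unproj(c,[(2,50+220/2),(100,50+220/2),(200,50+219/2),(344,50+220/2),(320,50+322/2)],[.072]*4+[.109])[:,:2]-[.471,.2215]
print(np.c_[P@u,P@v].round(4))
c=r.read_camera("side");
cv2.imwrite("pics/s3.png",cv2.resize(c["image"][160:270,200:440,::-1],None,fx=3.3,fy=3.3,interpolation=cv2.INTER_CUBIC))
pickle.dump(c,open("s3.pkl","wb"))
```

```text
[[-0.0465 -0.0486]
 [-0.0937 -0.0488]
 [-0.143  -0.0491]
 [-0.2152 -0.0489]
 [-0.2031 -0.0336]]
```

View pics/s3.png

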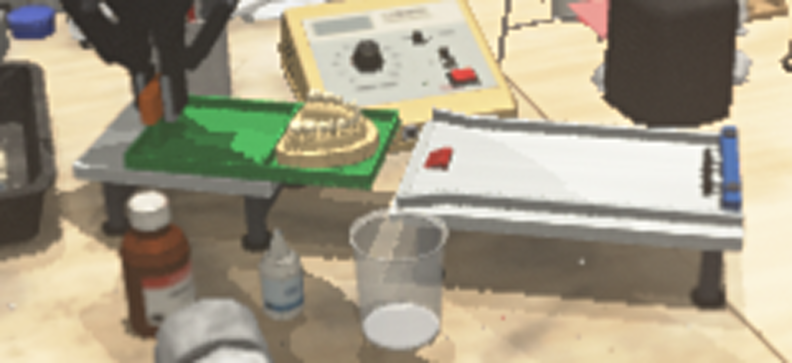

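The tray is level and parallel to the channel, within 1 mm of centre, with its front 10 mm before the entry. Advancing slowly.

```bash
python3 -m jog '[1,0.002,-0.01,0,0, 1,0.001,-0.02,0,0, 1,0,-0.02,0,0, 1,0,-0.02,0,0, 1,0,-0.02,0,0, 1,0,-0.02,0,0, 1,0,0,0,0]' ; python3 st.py;  python3 -m jog '[1,0,-0.02,0,0, 1,0,-0.02,0,0, 1,0,-0.02,0,0, 1,0,-0.02,0,0, 1,0,-0.02,0,0, 1,0,0,0,0]' ; python3 st.py
```

```text
clock: 6.3
position: [0.5177, 0.3899, 0.0791]
tcp_rot: [0.431, 3.11, 0.004]
wrist_force: [-0.3, 1.3, 8.4]
width: 0.0106
grasp_force: 98.7
pos [0.5177 0.3899 0.0791] yaw -105.76 along -0.1747 lat(+left) -0.0008 F [-0.3  1.3  8.4] T [ 0.15  0.05 -0.04]
clock: 6.9
position: [0.5109, 0.3661, 0.0791]
tcp_rot: [0.43, 3.11, 0.004]
wrist_force: [0.8, 2.1, 7.3]
width: 0.0109
grasp_force: 98.5
pos [0.5109 0.3661 0.0791] yaw -105.75 along -0.15 lat(+left) -0.0008 F [0.8 2.1 7.3] T [ 0.25  0.03 -0.01]
```

```bash
python3 -m jog '[1,0,-0.02,0,0, 1,0,-0.024,0,0, 1,0,-0.024,0,0, 1,0,-0.024,0,0, 1,0,-0.024,0,0, 1,0,-0.024,0,0, 1,0,-0.02,0,0, 1,0,0,0,0]' ; python3 st.py;  python3 -m jog '[1,0,-0.024,0,0, 1,0,-0.024,0,0, 1,0,-0.024,0,0, 1,0,-0.024,0,0, 1,0,-0.02,0,0, 1,0,0,0,0]' ; python3 st.py
```

```text
clock: 7.7
position: [0.5001, 0.3275, 0.0791]
tcp_rot: [0.431, 3.11, 0.004]
wrist_force: [-1.3, 1.2, 8.1]
width: 0.0105
grasp_force: 98.7
pos [0.5001 0.3275 0.0791] yaw -105.76 along -0.1099 lat(+left) -0.0007 F [-1.3  1.2  8.1] T [0.31 0.03 0.01]
clock: 8.3
position: [0.492, 0.2988, 0.0785]
tcp_rot: [0.431, 3.111, 0.002]
wrist_force: [1.1, 1.1, 6.4]
width: 0.0107
grasp_force: 98.4
pos [0.492  0.2988 0.0785] yaw -105.77 along -0.08 lat(+left) -0.0008 F [1.1 1.1 6.4] T [ 0.13 -0.11 -0.02]
```

```bash
python3 -m jog '[1,0,-0.02,0,0, 1,0,-0.024,0,0, 1,0,-0.024,0,0, 1,0,-0.024,0,0, 1,0,-0.024,0,0, 1,0,-0.024,0,0, 1,0,-0.02,0,0, 1,0,0,0,0]' ; python3 st.py;  python3 -m jog '[1,0,-0.024,0,0, 1,0,-0.024,0,0, 1,0,-0.024,0,0, 1,0,-0.024,0,0, 1,0,-0.024,0,0, 1,0,-0.02,0,0, 1,0,0,0,0]' ; python3 st.py
python3 - <<'E'
from workcell import r
from h import *
c=r.read_camera("side");cv2.imwrite("pics/s4.png",cv2.resize(c["image"][160:270,240:440,::-1],None,fx=4,fy=4,interpolation=cv2.INTER_CUBIC))
E
```

```text
clock: 9.1
position: [0.4813, 0.2605, 0.0787]
tcp_rot: [0.431, 3.11, 0.002]
wrist_force: [0.1, 1.4, 9.6]
width: 0.0106
grasp_force: 98.8
pos [0.4813 0.2605 0.0787] yaw -105.77 along -0.0403 lat(+left) -0.0007 F [0.1 1.4 9.6] T [ 0.29 -0.03 -0.01]
clock: 9.8
position: [0.4719, 0.2268, 0.0787]
tcp_rot: [0.431, 3.11, 0.003]
wrist_force: [0.6, 2.0, 8.7]
width: 0.0105
grasp_force: 98.9
pos [0.4719 0.2268 0.0787] yaw -105.77 along -0.0054 lat(+left) -0.0006 F [0.6 2.  8.7] T [ 0.28 -0.01  0.02]
```

View pics/s4.png

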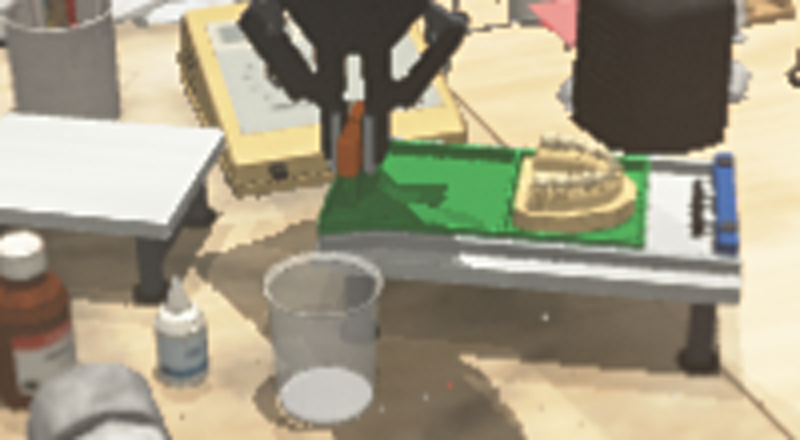

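The tray lies flat in the channel with the cast seated and the buffer still ahead. Creeping in, watching the force.

```bash
python3 -m jog '[1,0,-0.016,0,0, 1,0,-0.016,0,0, 1,0,-0.016,0,0, 1,0,-0.016,0,0, 1,0,-0.008,0,0, 1,0,0,0,0]' ; python3 st.py;  python3 -m jog '[1,0,-0.008,0,0, 1,0,-0.008,0,0, 1,0,0,0,0]' ; python3 st.py; python3 -m jog '[1,0,-0.008,0,0, 1,0,0,0,0]' ; python3 st.py
```

```text
clock: 10.45
position: [0.4671, 0.2101, 0.0787]
tcp_rot: [0.43, 3.11, 0.003]
wrist_force: [0.2, 3.7, 8.5]
width: 0.0103
grasp_force: 98.8
pos [0.4671 0.2101 0.0787] yaw -105.74 along 0.0121 lat(+left) -0.0006 F [0.2 3.7 8.5] T [ 0.57 -0.12 -0.03]
clock: 10.75
position: [0.4661, 0.2065, 0.0787]
tcp_rot: [0.43, 3.11, 0.004]
wrist_force: [1.5, 3.7, 9.0]
width: 0.0108
grasp_force: 98.7
pos [0.4661 0.2065 0.0787] yaw -105.73 along 0.0158 lat(+left) -0.0007 F [1.5 3.7 9. ] T [ 0.69 -0.15 -0.  ]
clock: 10.95
position: [0.4655, 0.2047, 0.0787]
tcp_rot: [0.429, 3.11, 0.004]
wrist_force: [0.3, 2.9, 7.7]
width: 0.0104
grasp_force: 98.7
pos [0.4655 0.2047 0.0787] yaw -105.72 along 0.0177 lat(+left) -0.0007 F [0.3 2.9 7.7] T [ 0.71 -0.11  0.  ]
```

```bash
cat > red.py <<'E'
from workcell import r
from h import *
for n in("wrist","side","scene"):
    c=r.read_camera(n);h=cv2.cvtColor(c["image"],cv2.COLOR_RGB2HSV)
    m=cv2.inRange(h,(0,150,70),(5,255,255))|cv2.inRange(h,(174,150,70),(180,255,255))
    q=proj(c,[.469,.2135,.063])[0]
    ys,xs=np.nonzero(m);k=np.hypot(xs-q[0],ys-q[1])<25
    print(n,"expected",q.round(),"red px",k.sum(), (xs[k].mean().round(1),ys[k].mean().round(1)) if k.any() else "")
E
python3 -m jog '[1,0,-0.008,0,0, 1,0,0,0,0]' ; python3 st.py; python3 red.py; python3 -m jog '[1,0,-0.006,0,0, 1,0,0,0,0]' ; python3 st.py; python3 red.py
```

```text
clock: 11.15
position: [0.465, 0.2027, 0.0787]
tcp_rot: [0.429, 3.11, 0.004]
wrist_force: [1.2, 3.8, 8.6]
width: 0.0106
grasp_force: 98.7
pos [0.465  0.2027 0.0787] yaw -105.72 along 0.0197 lat(+left) -0.0007 F [1.2 3.8 8.6] T [ 0.68 -0.12  0.05]
wrist expected [338. 244.] red px 0 
side expected [335. 207.] red px 5 (np.float64(339.0), np.float64(183.0))
scene expected [337. 195.] red px 0 
clock: 11.5
position: [0.4647, 0.2018, 0.0787]
tcp_rot: [0.429, 3.11, 0.005]
wrist_force: [1.3, 5.7, 8.3]
width: 0.0103
grasp_force: 98.5
pos [0.4647 0.2018 0.0787] yaw -105.7 along 0.0207 lat(+left) -0.0007 F [1.3 5.7 8.3] T [ 0.89 -0.21 -0.  ]
wrist expected [340. 244.] red px 12 (np.float64(346.0), np.float64(230.5))
side expected [335. 207.] red px 4 (np.float64(339.5), np.float64(183.0))
scene expected [337. 195.] red px 0
```

```bash
python3 -m jog '[1,0,-0.006,0,0, 1,0,0,0,0]' ; python3 st.py; python3 red.py;python3 -m jog '[1,0,-0.004,0,0, 1,0,0,0,0]' ; python3 st.py; python3 red.py;  python3 - <<'E'
from workcell import r
from h import *
c=r.read_camera("wrist");cv2.imwrite("pics/w4.png",cv2.resize(c["image"][150:290,260:440,::-1],None,fx=4,fy=4,interpolation=cv2.INTER_CUBIC))
E
```

```text
clock: 11.85
position: [0.4643, 0.2006, 0.0787]
tcp_rot: [0.428, 3.11, 0.005]
wrist_force: [0.7, 6.4, 5.9]
width: 0.0103
grasp_force: 98.4
pos [0.4643 0.2006 0.0787] yaw -105.69 along 0.0219 lat(+left) -0.0008 F [0.7 6.4 5.9] T [ 1.1  -0.19  0.04]
wrist expected [342. 244.] red px 57 (np.float64(346.9), np.float64(233.8))
side expected [335. 207.] red px 4 (np.float64(339.5), np.float64(183.0))
scene expected [337. 195.] red px 0 
clock: 12.2
position: [0.4641, 0.1999, 0.0787]
tcp_rot: [0.428, 3.11, 0.006]
wrist_force: [1.2, 6.7, 6.1]
width: 0.0106
grasp_force: 98.4
pos [0.4641 0.1999 0.0787] yaw -105.67 along 0.0226 lat(+left) -0.0008 F [1.2 6.7 6.1] T [ 1.17 -0.2   0.04]
wrist expected [343. 245.] red px 89 (np.float64(347.5), np.float64(234.6))
side expected [335. 207.] red px 3 (np.float64(340.0), np.float64(183.0))
scene expected [337. 195.] red px 0
```

View pics/w4.png

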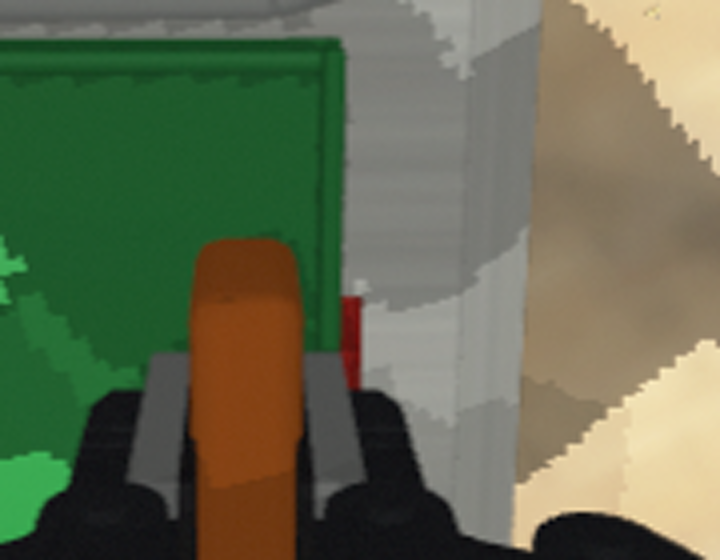

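Run:
```python
from workcell import r
from h import *
c=r.read_camera("wrist")
u=np.array([np.cos(np.radians(-105.75)),np.sin(np.radians(-105.75))]);v=np.array([-u[1],u[0]])
f=lambda a,b:(260+a/4,150+b/4)
P=unproj(c,[f(344,60),f(344,260),f(361,330),f(361,330),f(528,260),f(462,260),f(245,245)],[.072,.072,.06,.065,.055,.06,.109])[:,:2]-[.471,.2215]
for n,a in zip(["rearcorner","rear","redR .06","redR .065","entry","ramptop","bar"],np.c_[P@u,P@v].round(4)):print(n,a)
```

```text
rearcorner [ 0.0085 -0.0471]
rear [ 0.0079 -0.0206]
redR .06 [ 0.004 -0.006]
redR .065 [ 0.0046 -0.008 ]
entry [-0.0208 -0.015 ]
ramptop [-0.0101 -0.0167]
bar [ 0.0211 -0.0344]
```

Rear end is within about 1 mm of the catch face, and the catch still looks pressed down. Pushing on in 1 mm steps.

```bash
python3 -m jog '[1,0,-0.005,0,0, 1,0,0,0,0]' |grep force; python3 st.py; python3 red.py|grep wrist;python3 -m jog '[1,0,-0.005,0,0, 1,0,0,0,0]' |grep force; python3 st.py; python3 red.py|grep wrist
```

```text
wrist_force: [2.4, 6.9, 5.6]
grasp_force: 98.3
pos [0.4638 0.1989 0.0787] yaw -105.67 along 0.0237 lat(+left) -0.0008 F [2.4 6.9 5.6] T [ 1.27 -0.25  0.01]
wrist expected [345. 245.] red px 133 (np.float64(348.6), np.float64(234.8))
wrist_force: [1.8, 7.9, 5.2]
grasp_force: 98.3
pos [0.4634 0.1978 0.0787] yaw -105.66 along 0.0248 lat(+left) -0.0009 F [1.8 7.9 5.2] T [ 1.3  -0.29  0.09]
wrist expected [347. 245.] red px 654 (np.float64(359.1), np.float64(239.6))
```

The red area jumped from 133 to 654 px, so the catch has popped. I'll back off gently to let the tray rest against it.

```bash
python3 -m jog '[1,0,0.004,0,0, 1,0,0.004,0,0, 1,0,0,0,0]' |grep force; python3 st.py; python3 red.py|grep wrist;python3 -m jog '[1,0,0.003,0,0, 1,0,0,0,0]' |grep force; python3 st.py; python3 red.py|grep wrist
```

```text
wrist_force: [-0.7, 2.5, 10.2]
grasp_force: 99.2
pos [0.4634 0.1978 0.0787] yaw -105.72 along 0.0248 lat(+left) -0.0009 F [-0.7  2.5 10.2] T [0.32 0.08 0.08]
wrist expected [347. 245.] red px 656 (np.float64(359.2), np.float64(239.7))
wrist_force: [-1.4, 0.3, 13.6]
grasp_force: 99.4
pos [0.4634 0.1978 0.0787] yaw -105.74 along 0.0248 lat(+left) -0.0009 F [-1.4  0.3 13.6] T [0.01 0.24 0.13]
wrist expected [347. 245.] red px 658 (np.float64(359.2), np.float64(239.7))
```

The tray doesn't move back, so the catch holds it. Easing the downward press, then releasing.

```bash
python3 -m jog '[1,0,0,-0.004,0, 1,0,0,-0.004,0, 1,0,0,0,0]' |grep force; python3 st.py; python3 -m jog '[0.8,0,0,0,0, 0.7,0,0,0,0, 0.6,0,0,0,0, 0.55,0,0,0,0, 0.55,0,0,0,0]' 20; python3 st.py; python3 red.py|grep wrist
```

```text
wrist_force: [2.0, 3.1, -1.5]
grasp_force: 97.8
pos [0.463  0.1982 0.0796] yaw -105.72 along 0.0246 lat(+left) -0.0014 F [ 2.   3.1 -1.5] T [ 0.98 -0.42  0.2 ]
clock: 14.75
position: [0.4631, 0.1978, 0.0797]
tcp_rot: [-0.431, -3.112, 0.001]
wrist_force: [0.4, -0.1, -0.5]
width: 0.0384
grasp_force: 0.0
pos [0.4631 0.1978 0.0797] yaw -105.77 along 0.025 lat(+left) -0.0012 F [ 0.4 -0.1 -0.5] T [ 0.03  0.01 -0.01]
wrist expected [347. 245.] red px 594 (np.float64(354.4), np.float64(241.7))
```

```bash
python3 -m jog '[0.55,0,0,-0.03,0, 0.55,0,0,-0.08,0, 0.55,0,0,-0.12,0, 0.55,0,0,-0.16,0, 0.55,0,0,-0.18,0, 0.55,0,0,-0.1,0, 0.55,0,0,0,0, 0.55,0,0,0,0]'|grep -E "clock|posi|force"
python3 - <<'E'
from workcell import r
from h import *
c=r.read_camera("wrist");cv2.imwrite("pics/w5.png",cv2.resize(c["image"][100:300,140:440,::-1],None,fx=2.6,fy=2.6,interpolation=cv2.INTER_CUBIC))
E
```

```text
clock: 15.7
position: [0.4632, 0.198, 0.2477]
wrist_force: [0.6, -0.0, -0.3]
grasp_force: 0.0
```

View pics/w5.png

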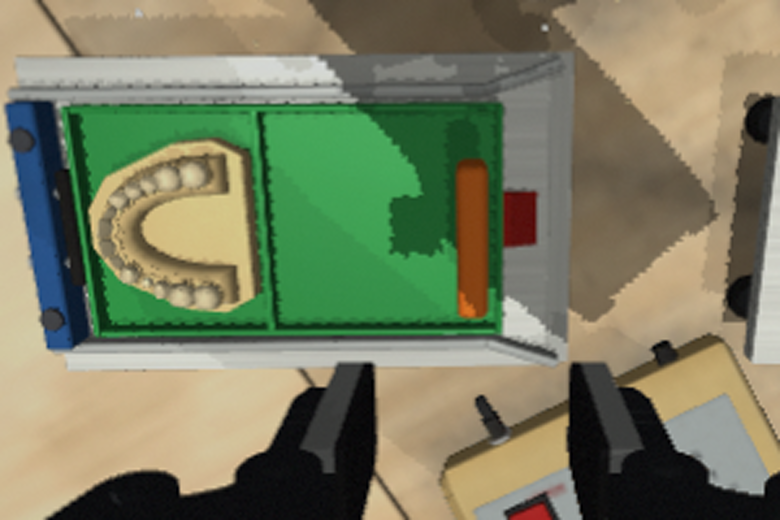

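The tray lies between the rails against the buffer. The red catch stands fully behind its rear end at (520,218), the cast is in its pocket, and the gripper is clear.

```bash
python3 -c "
from workcell import r
print(r.finish_job())"
```

```text
the job is handed in; nothing more can be done
None
```

The tray was slid level across the gap and is held by the popped-up catch against the buffer, with the cast in its pocket, the gripper clear and the bottle, beaker and dropper not touched; the job was handed in at about 16 s on the robot's clock.

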